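# Hook open the sprung test-chamber lid to its vent mark

### The arm

A 7-joint arm with a two-finger parallel gripper is mounted at the origin on the work surface. World frame = base frame: x ahead of the robot, y to its left, z up, the work surface at z = 0. Lengths are in m, angles in rad, forces in N, time in s.
With the tool pointing down it reaches from about 0.4 to 0.85 m from the base axis. Payload 4.5 kg.
Tool frame: the origin (TCP) lies midway between the tips of the shut fingers; the grasp point (between the pads) lies 19 mm behind it; z points along the fingers, y is the direction in which the jaws open and shut (so a half turn about z gives the same grasp; the last joint's range is limited). The gripper opens to 88 mm and grips with 3 to 60 N. Pads are 18 mm wide; open, the fingers measure 123 mm over their backs; the gripper's body (75 mm by 187 mm) begins 45 mm behind the grasp point.
Start: joints at [-1.221, 0.689, -0.195, 1.565, 0.157, 0.902, -0.215], TCP at [0.194, 0.594, 0.239] pointing down, gripper open.
Joint ranges: [-3.01, 3.01], [-0.46, 2.08], [-1.47, 1.51], [0.13, 2.56], [-1, 4.14], [0.04, 2.09], [-2.66, 2.66]. Speed limits (rad/s): [2.57, 2.57, 3.14, 3.14, 3.14, 3.14, 3.14].

### API

Orientations are given as a unit quaternion [x, y, z, w].
In Python, from plant import get_state, snapshot, finish_job, find_in gives the robot as it stands.
- The arm moves only by the shell command python3 -m creep 'ROWS' [OPENING] [FORCE]. ROWS is JSON, one flat list of numbers, 6 for each row, row after row: the shift along the tool's x, y, z in mm, then the turn, a rotation vector about the tool's x, y, z in degrees. In form: [tx, ty, tz, wx, wy, wz, tx, ty, tz, wx, wy, wz, ...]. A call has 1 to 5 rows; each row shifts and turns the pose as measured when the row begins, along the tool's axes as they then stand; what a row does not reach is not made up. A row lasts 1/12 s, in which the tool goes at most 41.7 mm and 7.16 degrees, less where a joint would pass 70% of its speed; a pose out of reach is approached as far as the arm can. A call is refused whole if a number of a shift passes 41.7 or a number of a turn 7.16, either way. A call with a gripper value outside its range is refused whole. OPENING is the finger opening in mm, from 0 to 88.1, set as the call begins (- or left out, the last holds). The fingers move at their own pace and stop on an object; FORCE is the grip in N (left out, the last holds). Time passes only in rows, so rows that do not move let the fingers close. It gives the time, the measured TCP pose, the force and the opening at its end, in the units of the state.
- get_state(): the state, without advancing time (a new reading comes with each control period).
- snapshot(name): name is "side" or "top" or "wrist"; returns a dict with "color" (384x512x3 uint8, red, green, blue), "intrinsics" (3x3 intrinsics, pixels), "extrinsics" (4x4, takes a point from world to camera coordinates). Camera axes: x right, y down, z forward; pixel columns grow to the right and rows downward; lengths in m; the calibration is good to about 2 mm. A picture is of the moment at which its call begins. There is no depth.
- finish_job(): hands the job in, once; it reports no verdict.
Trained networks look in the newest picture that a camera, given by its name, has taken for a name from the list of things; names that differ only in an ending like _2 or _b are one class to them, and where a whole thing is asked for, a point or a joint stands for the part that bears it (a point fixed in the world has none). Each returns a list of dicts, best first, with "score" (0 to 1); they miss things now and then, are a little off and sometimes report something else, mostly with a low value. They report only what shows in the picture. A call takes as long as a camera call. They do not tell look-alikes from the thing itself.
- find_in(thing, camera): "xy" ([column, row] in pixels, amid what is visible of it).
The state is a dict: "clock": time; "q": joint angles; "qd": joint speeds; "joint_torque": joint torques, N m; "tool_pos": TCP position; "eef_rot": TCP orientation; "contact_force": force on the tool from outside, world axes, zero at the start; "moment": the same for the moment, N m; "opening": opening from 0.0 (shut) to 1.0 (fully open).
Only numpy, scipy, OpenCV 4.12 (cv2) and the standard library are available. Lean on these libraries where they do the work, as an engineer would, in place of code of your own. Each camera call takes 0.05 s, during which the arm holds its last target.

### The job

Take the lifting hook out of its rest and dip its foot well into the wide-footed metal ionising cup to clear its static, then catch the bar of the test chamber's sprung lid with the hook and raise the lid until it lines up with the marker arm beside it. Touch the lid only with the hook, and leave the cup, the marker arm and everything else on the bench where they stand. Finish while still gripping the hook and holding the lid steady at the mark: do not let go.

Things in the scene. Friction and masses are not known exactly. Their poses are not given: they have to be found in the camera images.
- hook_grip (a point): Centre of the lifting hook's handle (black, upright, 18 x 18 mm, 60 mm tall, on a 30 x 30 x 6 mm collar). Below the collar an 8 mm steel shaft runs down to an L-shaped foot. Loose, 120 g. z is up the shaft, x the way the foot points, y across it. Collar underside 36 mm, foot axis 131 mm, lowest point 135 mm below this point. Starts hanging in rest.
- hook_foot (a point): Top of the hook's foot at its middle, where the lid's bar is to lie: 127 mm below and 15 mm ahead (+x) of hook_grip. The foot is an 8 mm bar from the shaft (axis 15 mm behind this point) to an upturned end (axis 15 mm ahead, its top 12 mm above this point); 22 mm are free between the two. Axes as hook_grip.
- cup_rim (a point): Centre of the mouth of the ionising cup: plain open metal cup without handle on a wide dark 100 mm foot disc; outside diameter 82 mm, inside 74 mm, 75 mm high, inner floor 8 mm above the bench, loose, about 0.6 kg; z is up. Dipped means that the hook's foot is inside, 15 mm or more below the rim.
- lid_bar (a point): Centre of the lid's bar: round steel, 8 mm thick, 100 mm long along y, its ends bent back to the lid; axis 35 mm in front of the box's front wall, 30 mm before the lid's front edge, 74 mm above the bench when shut. Axes turn with the lid; shut, x is level from bar to hinge, y along the bar, z up. The hinge line is 215 mm from this point along +x.
- rest: Fixed tool rest: base 80 x 80 x 10 mm, origin under its centre; two upright plates 125 mm high, 50 mm long in x, 8 mm thick, with a 16 mm gap along x. The hook's collar sits on the plates, foot pointing to the rest's +x, shaft and foot in the gap. Lift it straight up; the foot clears the plates after 105 mm. Rest and cup stand left and right of the chamber, swapped at random.
- chamber: Fixed test chamber, a grey box 180 (x) x 200 (y) x 70 mm, origin under its centre, x pointing away from the robot from the lid's bar to its hinge. The hinge line lies along y at x = +90 mm, z = 74 mm. The lid on top is 8 mm thick with a clear pane. The space in front of the box (-x), under and before the bar, is free down to the bench.
- lid (a joint): Opening angle of the lid in rad: 0 shut and level, growing as the bar rises, at most 1.2. A spring and its own weight close it: lifting at the bar takes about 2 to 4 N and it falls shut when let go.
- mark_tip (a point): Centre of the 14 mm black knob at the end of the marker arm, a thin dark strip 7 mm high beside the lid (120 mm to the +y side of its middle), before a fixed thin arc-shaped rail (top 177 mm above the bench). The arm pivots on the lid's hinge line, 165 mm from this point, and stays by friction; axes turn with it as the lid's do. The lid is at the mark when, seen from the side, its plane lies along the arm.
- mark (a joint): Angle of the marker arm in rad, counted as the lid's: when joint lid equals it (0.3 to 0.6) the lid is at the mark. It must not be moved.
- coupling: Brass pipe coupling, 30 mm wide, 34 mm tall, a bystander; origin at its underside. Not to be moved.
- plug: Steel pipe plug, 34 mm wide at the foot, 30 mm tall, a bystander; origin at its underside. Not to be moved.
- jar: Lidded jar, 60 mm wide, 80 mm tall, a bystander; origin at its underside. Not to be moved.
- can: White closed can, 60 mm wide, 150 mm tall, a bystander; origin at its underside. Not to be moved.
- mug: White mug with a side handle, 80 mm wide, 90 mm tall, a bystander; origin at its underside. Not to be moved.
- tape: Cardboard ring, 90 mm wide, 25 mm tall, a bystander; origin at its underside. Not to be moved.
- carton: Cardboard carton 70 x 100 x 60 mm, a bystander; origin at its underside. Not to be moved.
There are look-alikes about, which are no part of the job. Leave any red look-alike of the part that bears cup_rim alone.

How it is judged:
By the outcome, as a careful person would: the job done as asked, in the order asked, and still so for the second after the job is handed in, while the arm keeps its last pose, push and grip.
It also fails if it takes over 54 s, if anything falls off the work surface, if the arm or the gripper's body presses on something with over 40 N, if the wrist force passes 120 N, or if a joint passes its speed limit or range.

## Working session

There is one attempt and no reset: what is moved stays moved. The work goes in short steps, Python scripts to look and compute and a shell command to move; the robot and the scene stay as the last step left them, time stands still between calls to the robot, and variables do not carry over. Pictures are saved under pics/ and viewed, and the job is handed in when it is done.

```bash
ls; mkdir -p pics
python3 - <<'E'
from plant import *
import cv2,numpy as np
s=get_state(); print({k:np.round(v,3) for k,v in s.items()})
for n in ["side","top","wrist"]:
    p=snapshot(n); cv2.imwrite(f"pics/{n}0.png",p["color"][:,:,::-1])
    print(n,p["intrinsics"].round(1).tolist(),p["extrinsics"].round(4).tolist())
    for t in ["hook_grip","hook_foot","cup_rim","lid_bar","rest","chamber","mark_tip","mark","lid","can","mug","jar","tape","carton","coupling","plug"]:
        print(t,[(np.round(d["xy"]).astype(int).tolist(),round(d["score"],2)) for d in find_in(t,n)[:4]])
E
```

```text
pics
{'clock': np.float64(0.0), 'q': array([-1.221,  0.69 , -0.195,  1.566,  0.157,  0.903, -0.215]), 'qd': array([ 0.001,  0.   , -0.001, -0.   ,  0.001, -0.002,  0.   ]), 'joint_torque': array([ 0.0000e+00, -5.2756e+01, -1.2670e+00, -1.5343e+01, -5.3000e-02,
        6.0000e-03,  0.0000e+00]), 'tool_pos': array([0.194, 0.593, 0.238]), 'eef_rot': array([ 0.157,  0.988, -0.001, -0.   ]), 'contact_force': array([-0.296, -0.524, -0.882]), 'moment': array([-0.051,  0.006,  0.031]), 'opening': np.float64(1.001)}
side [[371.9, 0.0, 256.4], [0.0, 371.9, 188.9], [0.0, 0.0, 1.0]] [[-0.9507, -0.3095, 0.017, 0.5349], [-0.2384, 0.6949, -0.6785, 0.2164], [0.1982, -0.6491, -0.7344, 1.1404], [0.0, 0.0, 0.0, 1.0]]
hook_grip []
hook_foot [([309, 138], 0.61)]
cup_rim [([250, 305], 0.73), ([167, 245], 0.66)]
lid_bar [([238, 206], 0.85)]
rest [([306, 162], 0.93)]
chamber [([234, 213], 0.7)]
mark_tip []
mark [([222, 224], 0.66)]
lid [([237, 205], 0.66)]
can [([245, 139], 0.89), ([238, 203], 0.47)]
mug [([282, 119], 0.78)]
jar [([187, 280], 0.9)]
tape [([215, 356], 0.72)]
carton [([175, 332], 0.89), ([238
[... 505 characters left out ...]
9)]
mark [([203, 187], 0.58)]
lid [([246, 178], 0.69)]
can [([351, 155], 0.65), ([248, 177], 0.26)]
mug [([246, 176], 0.73), ([418, 179], 0.61)]
jar [([248, 179], 0.65), ([163, 166], 0.55)]
tape [([109, 231], 0.8), ([249, 179], 0.6)]
carton [([117, 173], 0.86)]
coupling [([204, 257], 0.41)]
plug [([310, 264], 0.56)]
wrist [[321.9, 0.0, 253.2], [0.0, 321.9, 191.5], [0.0, 0.0, 1.0]] [[0.3107, 0.9505, 0.0013, -0.6254], [0.9057, -0.2965, 0.3029, -0.0411], [0.2883, -0.093, -0.953, 0.3896], [0.0, 0.0, 0.0, 1.0]]
hook_grip []
hook_foot []
cup_rim [([143, 374], 0.64)]
lid_bar []
rest []
chamber []
mark_tip []
mark []
lid []
can []
mug []
jar []
tape [([243, 350], 0.75)]
carton []
coupling []
plug []
```

View pics/side0.png

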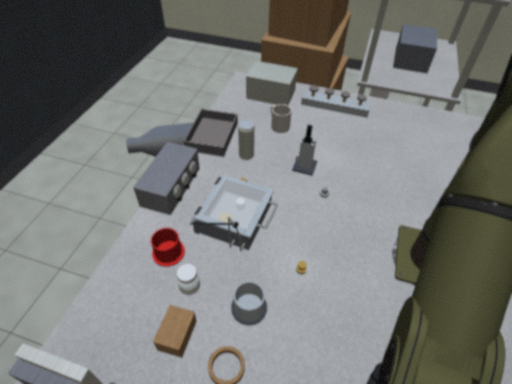

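View pics/top0.png

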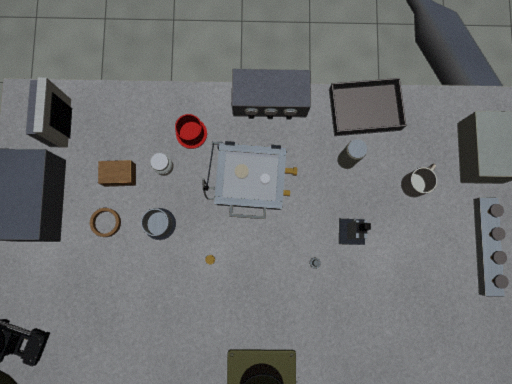

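View pics/wrist0.png

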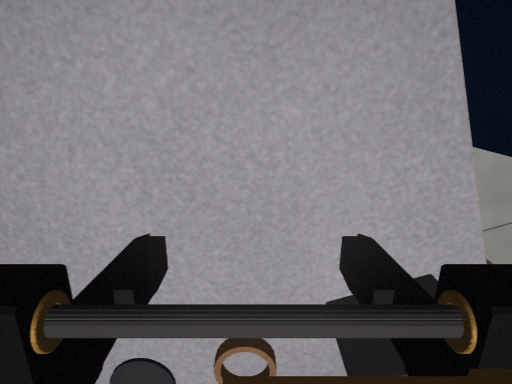

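```bash
cat > h.py <<'E'
from plant import *
import cv2,numpy as np
def cam(n,f=None):
    p=snapshot(n)
    if f: cv2.imwrite("pics/"+f,p["color"][:,:,::-1])
    return p
def ray(p,xy):
    K,E=p["intrinsics"],p["extrinsics"];R,t=E[:3,:3],E[:3,3]
    return -R.T@t, R.T@np.linalg.inv(K)@np.array([xy[0],xy[1],1.])
def atz(p,xy,z):
    o,d=ray(p,xy); return o+d*(z-o[2])/d[2]
def proj(p,X):
    X=np.atleast_2d(X); E=p["extrinsics"]; c=X@E[:3,:3].T+E[:3,3]; u=c@p["intrinsics"].T; return u[:,:2]/u[:,2:]
def tri(ps,xys):
    A=np.zeros((3,3));b=np.zeros(3)
    for p,x in zip(ps,xys):
        o,d=ray(p,x);d/=np.linalg.norm(d);M=np.eye(3)-np.outer(d,d);A+=M;b+=M@o
    return np.linalg.solve(A,b)
def crop(p,f,x0,y0,x1,y1,s):
    cv2.imwrite("pics/"+f,cv2.resize(p["color"][y0:y1,x0:x1,::-1],None,fx=s,fy=s,interpolation=cv2.INTER_CUBIC))
E
python3 - <<'E'
from h import *
a=cam("top");b=cam("side")
crop(a,"t1.png",185,130,285,230,6)
crop(a,"t2.png",320,200,390,260,8)
crop(b,"s1.png",180,165,290,255,7)
crop(b,"s2.png",280,115,340,185,8)
crop(a,"t3.png",130,195,190,245,8)
print("rest ground",atz(a,(352,231),0), atz(b,(305,168),0))
print("cup rim top",atz(a,(157,222),.075),"side",atz(b,(250,297),.075))
print("red",atz(a,(190,131),.075))
for t,z in [("can",.15),("mug",.09),("jar",.08),("tape",.02),("carton",.06)]: pass
print("chamber", atz(a,(250,178),.074))
E
```

```text
rest ground [ 0.46149941 -0.28258934  0.        ] [ 0.45691372 -0.26822912  0.        ]
cup rim top [0.47735831 0.31244724 0.075     ] side [0.47449737 0.32874906 0.075     ]
red [0.7556656  0.22373238 0.075     ]
chamber [0.61298865 0.03944481 0.074     ]
```

View pics/t1.png

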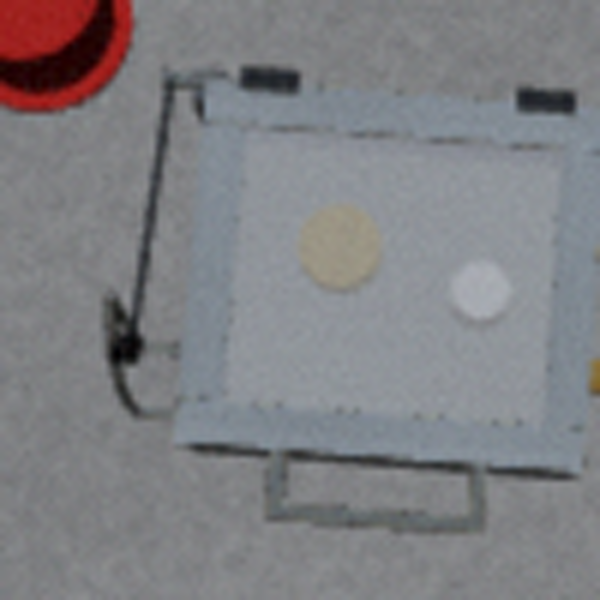

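View pics/t2.png

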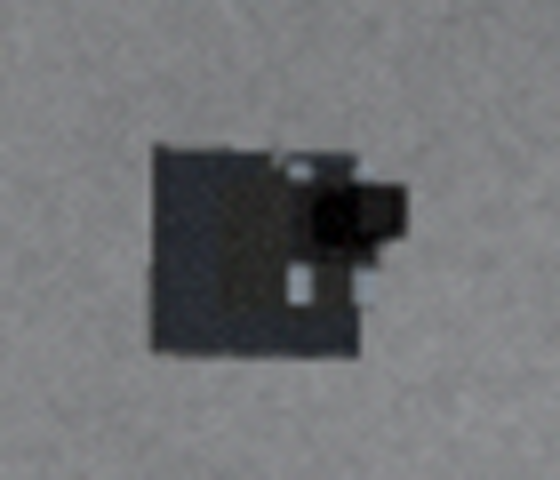

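View pics/s1.png

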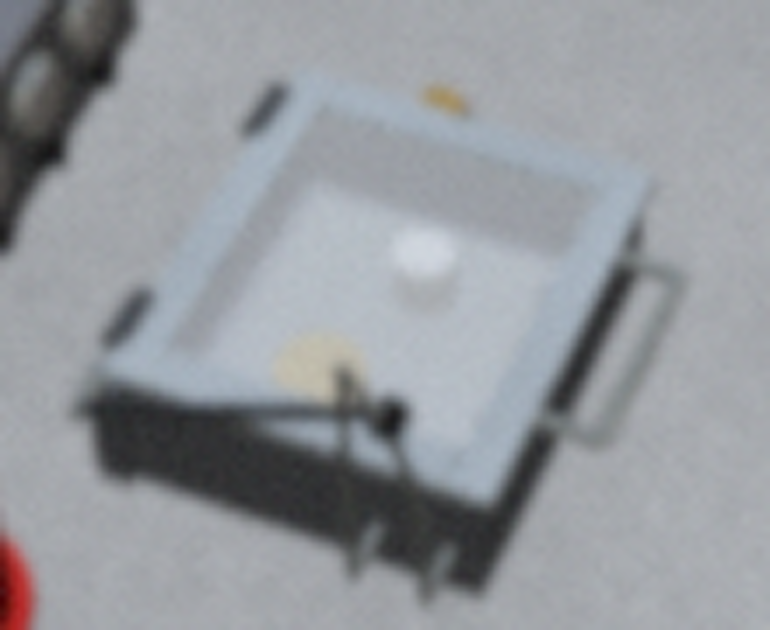

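View pics/s2.png

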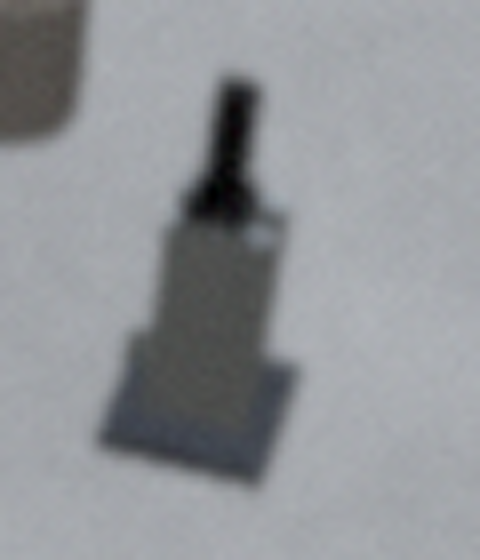

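View pics/t3.png

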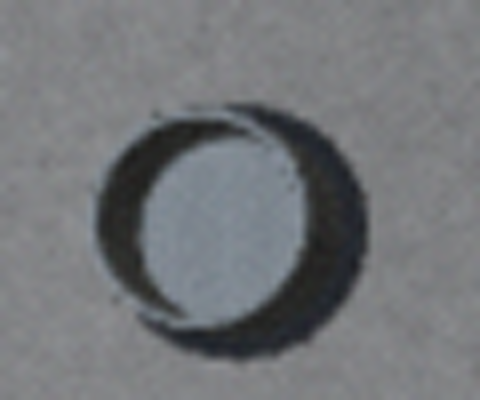

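```bash
cat > f.py <<'E'
from h import *
from scipy.optimize import least_squares
import pickle
a=cam("top");b=cam("side")
pickle.dump((a,b),open("ab.pkl","wb"))
T=lambda x,y:(185+x/6-.4,130+y/6-.4); S=lambda x,y:(180+x/7-.4,165+y/7-.4)
def W(p,L): 
    c,s=np.cos(p[2]),np.sin(p[2]); L=np.array(L,float)
    return np.c_[p[0]+c*L[:,0]-s*L[:,1],p[1]+s*L[:,0]+c*L[:,1],L[:,2]]
tp=[T(267,521),T(485,529),T(177,443),T(582,470)]; tl=[(-.129,.05,.074),(-.129,-.05,.074),(-.095,.1,.078),(-.095,-.1,.078)]
sp=[S(685,275),S(600,442),S(490,508),S(652,180)]; sl=[(-.129,-.05,.074),(-.129,.05,.074),(-.095,.1,.078),(-.095,-.1,.078)]
res=lambda p:np.r_[(proj(a,W(p,tl))-tp).ravel(),(proj(b,W(p,sl))-sp).ravel()]
r=least_squares(res,[.6,.04,-.07]);print("chamber",r.x,res(r.x).round(1))
p=r.x
print("bar",W(p,[(-.125,0,.074)]))
tk=T(124,348);sk=S(390,418)
m=tri([a,b],[tk,sk]); print("tip",m, proj(a,m)-tk,proj(b,m)-sk)
def mk(q): return np.r_[(proj(a,W(p,[(.09-.165*np.cos(q[0]),.12,.074+.165*np.sin(q[0]))]))-tk).ravel(),(proj(b,W(p,[(.09-.165*np.cos(q[0]),.12,.074+.165*np.sin(q[0]))]))-sk).ravel()]
q=least_squares(mk,[.4]);print("mark",q.x,q.fun)
T=lambda x,y:(320+x/8-.4,200+y/8-.4); S=lambda x,y:(280+x/8-.4,115+y/8-.4)
L=[(.04,.04,.01),(.04,-.04,.01),(-.04,-.04,.01),(-.04,.04,.01)]
tp=[T(152,148),T(358,150),T(358,355),T(152,355)]
sp=[S(100,440),S(260,487),S(300,368)]; sl=[L[0],L[3],L[2]]
res2=lambda p:np.r_[(proj(a,W(p,L))-tp).ravel(),(proj(b,W(p,sl))-sp).ravel()]
r=least_squares(res2,[.46,-.27,0]);print("rest",r.x,r.fun.round(1))
T3=lambda x,y:(130+x/8-.4,195+y/8-.4)
print("cup",atz(a,T3(206,217),.075),atz(a,T3(240,230),.006))
h=W(r.x,[(0,0,.191),(0,0,.161)]);print("handle proj",(proj(a,h)-[320,200])*8,(proj(b,h)-[280,115])*8)
E
python3 f.py
```

```text
chamber [ 0.62483359  0.04136397 -0.05559494] [ 0.6 -0.8 -2.2  0.1 -0.5 -0.5 -0.8 -0.5  0.2 -0.   1.5 -0.5  0.6 -1.5
  0.2 -1. ]
bar [[0.50002671 0.04830976 0.074     ]]
tip [0.57248792 0.16578518 0.14083713] [[-0.04850451 -0.32804878]] [[0.32577354 0.07981036]]
mark [0.42712988] [ 0.33148199 -0.03446662  0.82712828 -0.49197141]
rest [ 0.46077334 -0.27718652 -0.0133848 ] [-0.4 -0.2 -0.7  0.2 -0.4  0.2 -0.4 -0.4 -0.3 -0.8  0.7 -1.6  0.4 -0.6]
cup [0.4781182  0.31733592 0.075     ] [0.4785142  0.31929363 0.006     ]
handle proj [[370.29926628 217.14932894]
 [347.52536092 222.94260066]] [[246.36856511  86.50743198]
 [237.78529934 141.91529149]]
```

```bash
cat > plan.py <<'E'
import sys,json
from h import *
from scipy.spatial.transform import Rotation as R
# usage: plan.py x y z yawdeg [step]   yaw: tool y = rotated (0,1), tool x = -(forward), z down
def plan(x,y,z,yaw,step=40.):
    s=get_state(); P=np.array(s["tool_pos"]);Q=R.from_quat(s["eef_rot"])
    G=R.from_euler("z",yaw,degrees=True)*R.from_quat([0,1,0,0])
    g=np.array([x,y,z]); d=np.linalg.norm(g-P)*1000; w=(Q.inv()*G).as_rotvec(degrees=True)
    n=int(max(1,np.ceil(d/step),np.ceil(np.linalg.norm(w)/6.5)))
    print("t",round(float(s["clock"]),2),"P",P.round(4),"dist",d.round(1),"w",w.round(2),"F",np.round(s["contact_force"],1),"open",round(float(s["opening"]),3),"n",n)
    for i in range(n):
        sh=Q.inv().apply((g-P)/n)*1000
        print(",".join(f"{v:.1f}".rstrip('0').rstrip('.') for v in [*sh,*(w/n)]),end=",\n" if i%5==4 else ", ")
        Q=Q*R.from_rotvec(w/n,degrees=True)
    print()
if __name__=="__main__": plan(*map(float,sys.argv[1:]))
E
python3 plan.py .47 .30 .28 -1
```

```text
t 2.75 P [0.1941 0.5941 0.2388] dist 405.4 w [ 1.000e-02 -0.000e+00 -1.709e+01] F [-0.7  0.6 -0.8] open 0.996 n 11
-32.1,-17.6,-3.8,0,-0,-1.6, -31.7,-18.5,-3.8,0,-0,-1.6, -31.1,-19.3,-3.8,0,-0,-1.6, -30.6,-20.2,-3.8,0,-0,-1.6, -30,-21,-3.8,0,-0,-1.6,
-29.5,-21.8,-3.8,0,-0,-1.6, -28.9,-22.6,-3.8,0,-0,-1.6, -28.2,-23.4,-3.8,0,-0,-1.6, -27.6,-24.1,-3.8,0,-0,-1.6, -26.9,-24.9,-3.8,0,-0,-1.6,
-26.2,-25.6,-3.8,0,-0,-1.6,
```

```bash
python3 -m creep '[-32,-18,-4,0,0,-1.6,-32,-18,-4,0,0,-1.6,-31,-19,-4,0,0,-1.6,-31,-20,-4,0,0,-1.6,-30,-21,-4,0,0,-1.6]' && python3 -m creep '[-29,-22,-4,0,0,-1.6,-29,-23,-4,0,0,-1.6,-28,-23,-4,0,0,-1.6,-28,-24,-4,0,0,-1.6,-27,-25,-4,0,0,-1.6]' && python3 plan.py .48 0 .29 -1
```

```text
clock: 3.17
tool_pos: [0.3142, 0.4663, 0.2573]
eef_rot: [0.075, 0.997, 0.003, -0.004]
contact_force: [0.2, 0.5, 0.1]
opening: 1.005
clock: 3.58
tool_pos: [0.4496, 0.3298, 0.2772]
eef_rot: [0.001, 1.0, 0.004, -0.003]
contact_force: [0.1, 0.3, -0.2]
opening: 1.0
t 3.58 P [0.4496 0.3298 0.2772] dist 331.4 w [ 0.44 -0.34  0.94] F [ 0.1  0.3 -0.2] open 1.0 n 9
-3.4,-36.6,-1.7,0,-0,0.1, -3.5,-36.6,-1.7,0,-0,0.1, -3.5,-36.6,-1.7,0,-0,0.1, -3.6,-36.6,-1.6,0,-0,0.1, -3.7,-36.6,-1.6,0,-0,0.1,
-3.7,-36.6,-1.6,0,-0,0.1, -3.8,-36.6,-1.5,0,-0,0.1, -3.9,-36.6,-1.5,0,-0,0.1, -3.9,-36.6,-1.5,0,-0,0.1,
```

```bash
python3 -m creep '[-1,-41,-1,0,0,0,-1,-41,-1,0,0,0,-1,-41,-1,0,0,0,-1,-41,-1,0,0,0.5,-1,-41,-1,0,0,0.5]' && python3 -m creep '[0,-41,-1,0,0,0,0,-41,-1,0,0,0,0,-41,-1,0,0,0,0,-41,-1,0,0,0,0,-41,-1,0,0,0]' &&  python3 -m creep '[0,-41,-1,0,0,0,0,-41,-1,0,0,0,0,-41,-1,0,0,0,0,-41,-1,0,0,0,0,-30,-1,0,0,0]'
python3 - <<'E'
from h import *
import pickle
p=cam("wrist","w1.png")
pickle.dump(p,open("w1.pkl","wb"))
print(find_in("hook_grip","wrist"),find_in("rest","wrist"))
E
python3 plan.py .461 -.277 .27 -.8
```

```text
clock: 4.0
tool_pos: [0.4611, 0.1223, 0.2808]
eef_rot: [0.011, 1.0, 0.007, 0.001]
contact_force: [0.8, -0.0, 0.1]
opening: 1.002
clock: 4.42
tool_pos: [0.4557, -0.086, 0.2843]
eef_rot: [0.011, 1.0, 0.007, 0.003]
contact_force: [0.7, -0.6, -0.0]
opening: 0.999
clock: 4.83
tool_pos: [0.4489, -0.2868, 0.2881]
eef_rot: [0.013, 1.0, 0.005, 0.005]
contact_force: [1.0, -0.7, -0.3]
opening: 0.998
[{'xy': [260.2, 192.6], 'score': 0.85}] []
t 4.98 P [ 0.4491 -0.2858  0.2877] dist 23.1 w [ 0.66  0.53 -0.87] F [-0.6  0.3 -0.7] open 1.0 n 1
-11.5,8.9,17.9,0.7,0.5,-0.9,
```

View pics/w1.png

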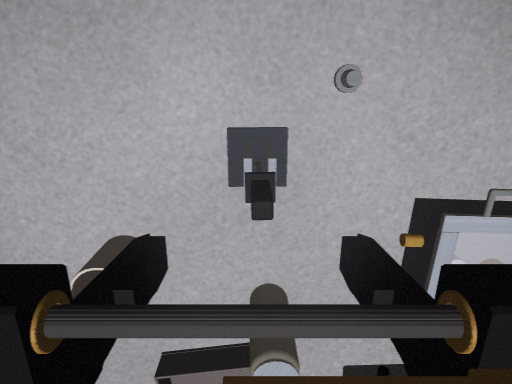

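Run:
```python
from h import *
import pickle
p=pickle.load(open("w1.pkl","rb"))
crop(p,"w1c.png",210,110,310,235,6)
print(-p["extrinsics"][:3,:3].T@p["extrinsics"][:3,3])
print("base corners",[atz(p,q,.01)[:2].round(4) for q in [(227.5,127.5),(288,127),(287,187),(229,187)]])
print("handle top near", atz(p,(262,219),.191),"centre?",atz(p,(261.5,205),.191))
X=np.array([.461,-.277,0]);print(proj(p,[X+[0,0,.191],X+[-.009,0,.131],X+[0,0,.125],X+[.009,-.009,.191],X+[.009,.009,.191]]).round(1))
```

```text
[ 0.36880269 -0.28646965  0.43314601]
base corners [array([ 0.4196, -0.3159]), array([ 0.4212, -0.2373]), array([ 0.5029, -0.2381]), array([ 0.5005, -0.318 ])]
handle top near [ 0.47226687 -0.27901577  0.191     ] centre? [ 0.46007651 -0.27919992  0.191     ]
[[264.3 206. ]
 [261.3 175.4]
 [261.3 182.5]
 [253.4 216.7]
 [275.5 216. ]]
```

View pics/w1c.png

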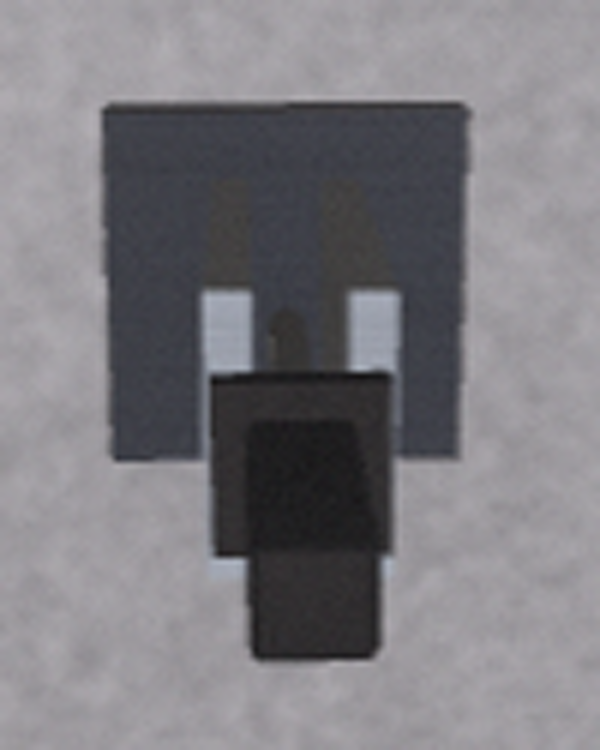

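Run:
```python
from h import *
import pickle
p=pickle.load(open("w1.pkl","rb"))
X=np.array([.461,-.279,0])
g=lambda q:((proj(p,q)-[210,110])*6).round(0).tolist()
for s in (1,-1): print(s,"upturned top",g([X+[s*.030,0,.161-.115]]),"foot axis end",g([X+[s*.03,0,.03]]))
print("shaft bottom/mid/top",g([X+[0,0,.03],X+[0,0,.08],X+[0,0,.12]]))
print("grip c corners top", g([X+[dx,dy,.191] for dx,dy in [(-.009,-.009),(-.009,.009),(.009,.009),(.009,-.009)]]))
print("collar top", g([X+[dx,dy,.131] for dx,dy in [(-.015,-.015),(-.015,.015),(.015,.015),(.015,-.015)]]))
```

```text
1 upturned top [[287.0, 465.0]] foot axis end [[285.0, 443.0]]
-1 upturned top [[281.0, 179.0]] foot axis end [[279.0, 167.0]]
shaft bottom/mid/top [[282.0, 308.0], [288.0, 367.0], [295.0, 427.0]]
grip c corners top [[242.0, 515.0], [377.0, 511.0], [378.0, 637.0], [245.0, 640.0]]
collar top [[202.0, 360.0], [388.0, 354.0], [389.0, 530.0], [208.0, 535.0]]
```

```bash
python3 -m creep '[-15,8,20,0.6,0.5,-0.8,0,0,28,0,0,0]' && python3 plan.py .464 -.278 .142 -0.4 30
```

```text
clock: 5.15
tool_pos: [0.4687, -0.2779, 0.2439]
eef_rot: [0.008, 1.0, -0.001, 0.006]
contact_force: [0.3, 0.6, 0.2]
opening: 1.0
t 5.15 P [ 0.4687 -0.2779  0.2439] dist 102.0 w [-0.16  0.69 -0.52] F [0.3 0.6 0.2] open 1.0 n 4
1.5,0,25.5,-0,0.2,-0.1, 1.4,0,25.5,-0,0.2,-0.1, 1.3,0,25.5,-0,0.2,-0.1, 1.3,-0,25.5,-0,0.2,-0.1,
```

```bash
python3 -m creep '[1.5,0,25,0,0.2,-0.1,1.5,0,25,0,0.2,-0.1,1.5,0,25,0,0.2,-0.1,1.5,0,24,0,0,-0.1]' && python3 plan.py .464 -.278 .142 -0.4 30
python3 - <<'E'
from h import *
cam("wrist","w2.png")
E
```

```text
clock: 5.48
tool_pos: [0.4675, -0.2693, 0.1426]
eef_rot: [-0.001, 1.0, 0.0, 0.004]
contact_force: [-0.2, -0.7, -0.3]
opening: 0.999
t 5.48 P [ 0.4675 -0.2693  0.1426] dist 9.4 w [0.03 0.42 0.57] F [-0.2 -0.7 -0.3] open 0.999 n 1
3.5,-8.7,0.6,0,0.4,0.6,
```

View pics/w2.png

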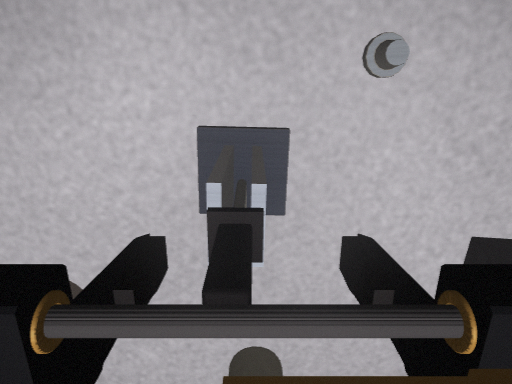

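```bash
python3 -m creep '[3.5,-8.7,0.5,0,0.4,0.5,0,0,0,0,0,0]' && python3 plan.py .464 -.278 .142 -0.4 30
```

```text
clock: 5.7
tool_pos: [0.4607, -0.2732, 0.1373]
eef_rot: [0.0, 1.0, 0.004, -0.006]
contact_force: [-0.5, -0.4, -0.1]
opening: 1.003
t 5.7 P [ 0.4607 -0.2732  0.1373] dist 7.4 w [ 0.43 -0.64  0.37] F [-0.5 -0.4 -0.1] open 1.003 n 1
-3.3,-4.7,-4.7,0.4,-0.6,0.4,
```

```bash
python3 -m creep '[-3.3,-4.7,-4.7,0.4,-0.6,0.3]' && python3 plan.py .464 -.278 .142 -0.4 30
```

```text
clock: 5.78
tool_pos: [0.4643, -0.2768, 0.1425]
eef_rot: [0.002, 1.0, 0.001, -0.0]
contact_force: [1.3, -0.1, 1.0]
opening: 0.997
t 5.78 P [ 0.4643 -0.2768  0.1425] dist 1.3 w [ 0.1  -0.05  0.13] F [ 1.3 -0.1  1. ] open 0.997 n 1
0.3,-1.2,0.5,0.1,-0.1,0.1,
```

```bash
python3 -m creep '[0,-1,0,0,0,0,0,0,0,0,0,0,0,0,0,0,0,0,0,0,0,0,0,0,0,0,0,0,0,0]' 10 45;  python3 -m creep '[0,0,0,0,0,0,0,0,0,0,0,0,0,0,0,0,0,0]'; python3 plan.py .464 -.278 .142 -0.4 30
python3 - <<'E'
from h import *
cam("wrist","w3.png")
E
```

```text
clock: 6.2
tool_pos: [0.4684, -0.2807, 0.149]
eef_rot: [0.003, 1.0, -0.002, 0.006]
contact_force: [0.5, -0.6, -0.8]
opening: 0.647
clock: 6.45
tool_pos: [0.4685, -0.2807, 0.1495]
eef_rot: [0.004, 1.0, -0.002, 0.006]
contact_force: [-0.0, 0.1, -0.7]
opening: 0.416
t 6.45 P [ 0.4685 -0.2807  0.1495] dist 9.2 w [-0.27  0.68 -0.01] F [-0.   0.1 -0.7] open 0.416 n 1
4.6,2.7,7.5,-0.3,0.7,-0,
```

View pics/w3.png

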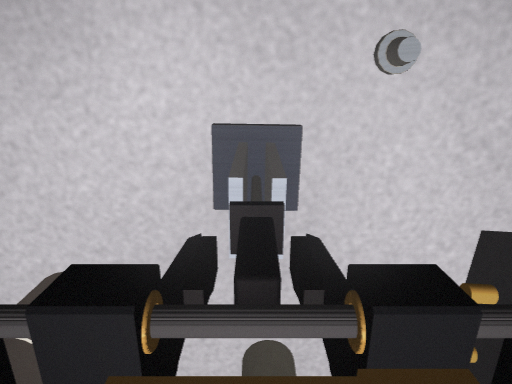

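```bash
python3 -m creep '[2,0.5,4,0,0.4,0,0,0,0,0,0,0]'; python3 plan.py .464 -.278 .142 -0.4 30; python3 -m creep '[0,0,0,0,0,0,0,0,0,0,0,0,0,0,0,0,0,0,0,0,0,0,0,0]';python3 plan.py .464 -.278 .142 -0.4 30
```

```text
clock: 6.67
tool_pos: [0.4662, -0.2801, 0.145]
eef_rot: [0.004, 1.0, -0.002, 0.002]
contact_force: [0.7, 1.9, -0.3]
opening: 0.224
t 6.67 P [ 0.4662 -0.2801  0.145 ] dist 4.3 w [-0.26  0.23 -0.01] F [ 0.7  1.9 -0.3] open 0.224 n 1
2.3,2.1,3,-0.3,0.2,-0, 
clock: 7.0
tool_pos: [0.4664, -0.2801, 0.1451]
eef_rot: [0.004, 1.0, -0.002, 0.002]
contact_force: [-0.4, -0.7, 1.6]
opening: 0.201
t 7.0 P [ 0.4664 -0.2801  0.1451] dist 4.4 w [-0.27  0.22 -0.  ] F [-0.4 -0.7  1.6] open 0.201 n 1
2.4,2.1,3.1,-0.3,0.2,-0,
```

```bash
python3 -m creep '[0,0,-15,0,0,0,0,0,-25,0,0,0,0,0,-25,0,0,0,0,0,-25,0,0,0]';python3 plan.py .466 -.280 .335 -0.4 30
```

```text
clock: 7.33
tool_pos: [0.4615, -0.2775, 0.2314]
eef_rot: [0.003, 1.0, 0.001, -0.005]
contact_force: [-0.6, 0.0, -1.3]
opening: 0.201
t 7.33 P [ 0.4615 -0.2775  0.2314] dist 103.8 w [ 0.16 -0.63  0.06] F [-0.6  0.  -1.3] open 0.201 n 4
-0.8,-0.6,-25.9,0,-0.2,0, -0.9,-0.6,-25.9,0,-0.2,0, -1,-0.6,-25.9,0,-0.2,0, -1.1,-0.6,-25.9,0,-0.2,0,
```

```bash
python3 -m creep '[-1,0,-26,0,-0.3,0,-1,0,-26,0,-0.3,0,0,0,-26,0,0,0,0,0,-20,0,0,0,0,0,0,0,0,0]';python3 - <<'E'
from h import *
cam("wrist","w4.png"); p=cam("side"); crop(p,"s4.png",200,60,420,240,3.5)
E
python3 plan.py .46 0.3 .34 -0.4 40
```

```text
clock: 7.75
tool_pos: [0.464, -0.2776, 0.3366]
eef_rot: [0.003, 1.0, 0.001, 0.001]
contact_force: [-0.3, -0.3, -1.5]
opening: 0.199
t 7.85 P [ 0.4622 -0.277   0.3331] dist 577.0 w [ 0.25 -0.17  0.09] F [ 0.1 -0.2 -2. ] open 0.199 n 15
0.4,38.5,-0.3,0,-0,0, 0.4,38.5,-0.3,0,-0,0, 0.4,38.5,-0.3,0,-0,0, 0.4,38.5,-0.3,0,-0,0, 0.4,38.5,-0.3,0,-0,0,
0.4,38.5,-0.3,0,-0,0, 0.4,38.5,-0.4,0,-0,0, 0.4,38.5,-0.4,0,-0,0, 0.4,38.5,-0.4,0,-0,0, 0.4,38.5,-0.4,0,-0,0,
0.4,38.5,-0.4,0,-0,0, 0.4,38.5,-0.4,0,-0,0, 0.4,38.5,-0.4,0,-0,0, 0.4,38.5,-0.4,0,-0,0, 0.4,38.5,-0.5,0,-0,0,
```

View pics/w4.png

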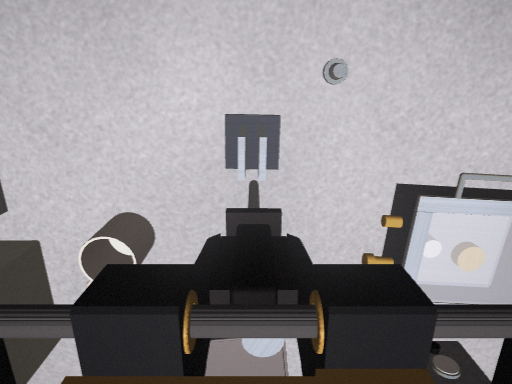

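View pics/s4.png

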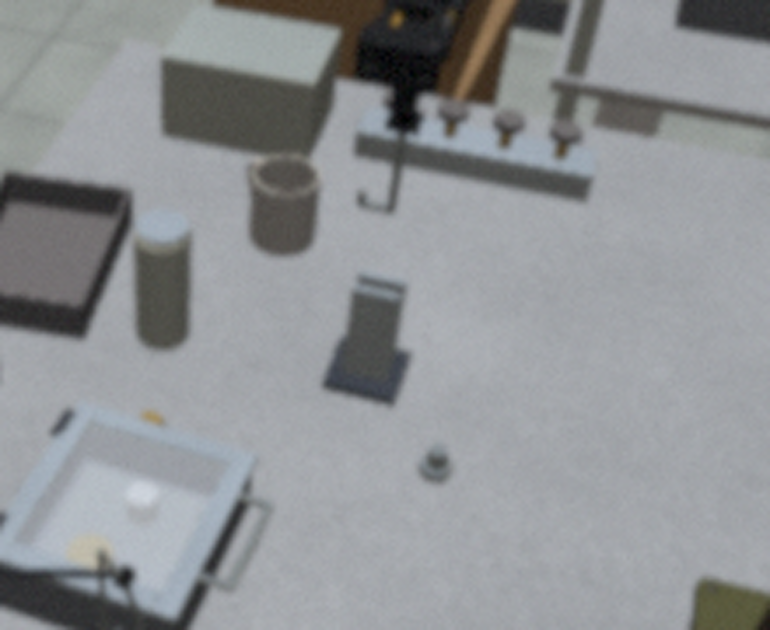

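```bash
python3 -m creep '[0,25,0,0,0,0,0,38,0,0,0,0,0,38,0,0,0,0,0,38,0,0,0,0,0,38,0,0,0,0]';python3 -m creep '[0,38,0,0,0,0,0,38,0,0,0,0,0,38,0,0,0,0,0,38,0,0,0,0,0,38,0,0,0,0]';python3 plan.py .464 0.317 .33 -0.4 40
python3 - <<'E'
from h import *
import pickle
a,b=pickle.load(open("ab.pkl","rb"))
X=np.array([.4602,-.275,.3331+.016])
print(((proj(b,[X+[0,0,-.131],X+[.03,0,-.131],X+[0,0,-.03]])-[200,60])*3.5).round())
E
```

```text
clock: 8.27
tool_pos: [0.4577, -0.1051, 0.3233]
eef_rot: [0.014, 1.0, 0.001, -0.01]
contact_force: [1.0, 0.7, -1.5]
opening: 0.203
clock: 8.68
tool_pos: [0.4549, 0.0917, 0.3142]
eef_rot: [0.014, 1.0, 0.0, -0.02]
contact_force: [0.6, -0.2, -0.9]
opening: 0.2
t 8.68 P [0.4549 0.0917 0.3142] dist 226.0 w [ 0.   -2.25 -1.25] F [ 0.6 -0.2 -0.9] open 0.2 n 6
-0.3,37.6,-2.7,0,-0.4,-0.2, -0.5,37.6,-2.7,0,-0.4,-0.2, -0.6,37.6,-2.7,0,-0.4,-0.2, -0.8,37.6,-2.6,0,-0.4,-0.2, -0.9,37.6,-2.6,0,-0.4,-0.2,
-1.1,37.6,-2.6,0,-0.4,-0.2, 
[[391. 209.]
 [361. 203.]
 [406. 118.]]
```

```bash
python3 -m creep '[-2,38,-6,0,-1,-0.3,-2,38,-6,0,-1,-0.3,-2,38,-6,0,-1,-0.3,-2,38,-4,0,-0.6,-0.3,-1,30,-3,0,-0.5,0]';python3 -m creep '[-1,15,-1,0,-0.4,0,0,5,0,0,0,0]'; python3 plan.py .464 0.317 .30 -0.4 40
```

```text
clock: 9.1
tool_pos: [0.4607, 0.2809, 0.328]
eef_rot: [0.002, 1.0, -0.004, 0.008]
contact_force: [-0.5, 0.1, -0.9]
opening: 0.201
clock: 9.27
tool_pos: [0.4579, 0.3086, 0.3252]
eef_rot: [-0.003, 1.0, -0.004, 0.009]
contact_force: [-0.0, -0.2, -2.0]
opening: 0.196
t 9.27 P [0.4579 0.3086 0.3252] dist 27.2 w [-0.41  0.98  0.8 ] F [-0.  -0.2 -2. ] open 0.196 n 1
-5.7,8.5,25.2,-0.4,1,0.8,
```

```bash
python3 -m creep '[-4,5,5,-0.3,0.6,0.5,-1,2,5,0,0.2,0.2,0,0,0,0,0,0]';python3 - <<'E'
from h import *
p=cam("wrist","w5.png"); s=get_state(); P=np.array(s["tool_pos"]);print(P, find_in("cup_rim","wrist"))
q=cam("top"); crop(q,"t5.png",110,170,230,270,6)
q=cam("side"); crop(q,"s5.png",200,190,330,340,4)
E
python3 plan.py .464 0.317 .2 -0.4 30
```

```text
clock: 9.52
tool_pos: [0.4614, 0.3143, 0.3099]
eef_rot: [0.002, 1.0, -0.004, -0.003]
contact_force: [0.9, -1.0, -1.2]
opening: 0.199
[0.46175817 0.31354225 0.3101126 ] [{'xy': [214.3, 355.2], 'score': 0.84}, {'xy': [263.5, 162.0], 'score': 0.58}]
t 9.72 P [0.462  0.3145 0.312 ] dist 112.1 w [-0.3  -0.11  0.11] F [-0.1  1.1 -0.9] open 0.201 n 4
-0.5,0.8,28,-0.1,-0,0, -0.5,0.7,28,-0.1,-0,0, -0.5,0.7,28,-0.1,-0,0, -0.5,0.7,28,-0.1,-0,0,
```

View pics/w5.png

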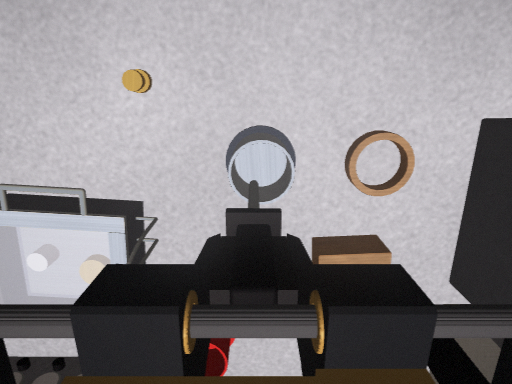

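View pics/s5.png

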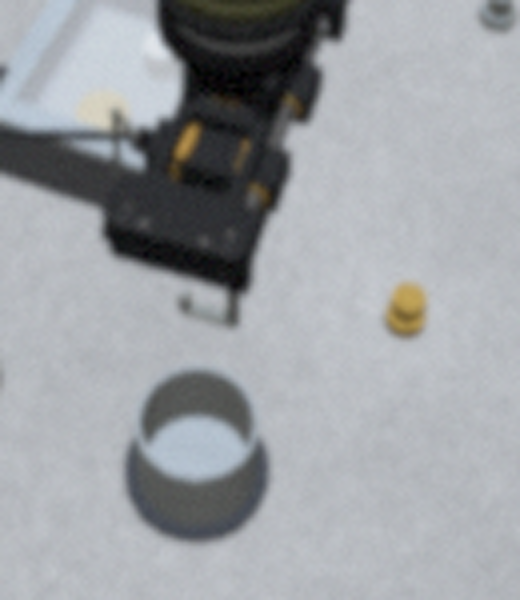

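Run:
```python
from h import *
p=cam("wrist"); s=get_state(); P=np.array(s["tool_pos"]);print(P)
for q in [(227,170),(296,170),(261.5,140),(261.5,202),(261.5,171)]: print(atz(p,q,.075).round(4))
q=cam("side"); 
print(atz(q,(200+197/4,190+426/4),.075))
X=P+[-.002,.002,.016]; 
print("foot end of shaft proj", proj(p,[X+[0,0,-.131]]), ((proj(q,[X+[0,0,-.131],X+[.03,0,-.131]])-[200,190])*4).round())
```

```text
[0.46197329 0.31489432 0.31232783]
[0.477  0.2815 0.075 ]
[0.4773 0.3658 0.075 ]
[0.4405 0.3236 0.075 ]
[0.5186 0.3238 0.075 ]
[0.4784 0.3237 0.075 ]
[0.47679367 0.32804701 0.075     ]
foot end of shaft proj [[256.49723963 184.69517256]] [[231. 322.]
 [183. 307.]]
```

```bash
python3 -m creep '[-2,4,15,0,0,0,-1,2,25,0,0,0,0,0,28,0,0,0,0,0,28,0,0,0]';python3 plan.py .464 0.320 .145 -0.4 30
```

```text
clock: 10.15
tool_pos: [0.4707, 0.3238, 0.2223]
eef_rot: [0.004, 1.0, 0.004, 0.007]
contact_force: [-0.1, -0.7, -1.6]
opening: 0.201
t 10.15 P [0.4707 0.3238 0.2223] dist 77.6 w [ 0.47  0.85 -0.07] F [-0.1 -0.7 -1.6] open 0.201 n 3
2.6,-1.5,25.7,0.2,0.3,-0, 2.5,-1.4,25.7,0.2,0.3,-0, 2.3,-1.3,25.7,0.2,0.3,-0,
```

```bash
python3 -m creep '[3,-1.5,20,0.2,0.3,0,3,-1.5,20,0.2,0.4,0]';python3 plan.py .464 0.320 .145 -0.4 30
```

```text
clock: 10.32
tool_pos: [0.4655, 0.3203, 0.1803]
eef_rot: [0.005, 1.0, 0.001, 0.002]
contact_force: [-0.7, 0.2, -1.1]
opening: 0.202
t 10.32 P [0.4655 0.3203 0.1803] dist 35.4 w [ 0.08  0.2  -0.13] F [-0.7  0.2 -1.1] open 0.202 n 2
0.8,-0.2,17.7,0,0.1,-0.1, 0.8,-0.2,17.7,0,0.1,-0.1,
```

```bash
python3 -m creep '[0.5,0,15,0,0,0,0.5,0,11,0,0.1,0,0,0,2,0,0,0,0,0,0,0,0,0]';python3 plan.py .464 0.320 .145 -0.4 30;python3 - <<'E'
from h import *
cam("wrist","w6.png")
E
```

```text
clock: 10.65
tool_pos: [0.4637, 0.3177, 0.1484]
eef_rot: [0.005, 1.0, -0.001, -0.001]
contact_force: [0.4, 0.4, -1.5]
opening: 0.199
t 10.65 P [0.4637 0.3177 0.1484] dist 4.1 w [-0.14 -0.12 -0.22] F [ 0.4  0.4 -1.5] open 0.199 n 1
-0.3,2.3,3.4,-0.1,-0.1,-0.2,
```

View pics/w6.png

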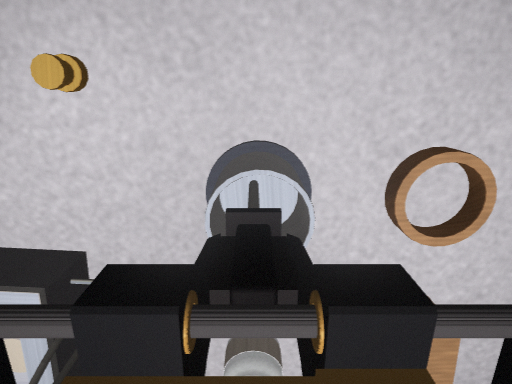

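```bash
python3 -m creep '[0,0,-15,0,0,0,0,0,-25,0,0,0,0,0,-30,0,0,0,0,0,-35,0,0,0,0,-5,-30,0,0,0]';python3 plan.py .435 0.05 .29 -3 35
```

```text
clock: 11.12
tool_pos: [0.4624, 0.3126, 0.2878]
eef_rot: [0.005, 1.0, -0.003, -0.004]
contact_force: [0.4, 0.2, -1.2]
opening: 0.201
t 11.12 P [0.4624 0.3126 0.2878] dist 264.1 w [-0.3  -0.39  2.47] F [ 0.4  0.2 -1.2] open 0.201 n 8
3.1,-32.9,-0.1,-0,-0,0.3, 2.9,-32.9,-0.1,-0,-0,0.3, 2.8,-32.9,-0.1,-0,-0,0.3, 2.6,-32.9,-0.2,-0,-0,0.3, 2.4,-32.9,-0.2,-0,-0,0.3,
2.2,-32.9,-0.2,-0,-0,0.3, 2.1,-32.9,-0.2,-0,-0,0.3, 1.9,-33,-0.3,-0,-0,0.3,
```

```bash
python3 -m creep '[3,-33,-2,0,0,0.3,3,-33,-2,0,0,0.3,3,-33,0,0,0,0.3,3,-33,0,0,0,0.3,2,-33,0,0,0,0.3]';python3 -m creep '[2,-33,0,0,0,0.3,2,-30,0,0,0,0.3,1,-20,0,0,0,0,0,-5,0,0,0,0,0,0,0,0,0,0]';python3 plan.py .435 0.05 .29 -3 35
python3 - <<'E'
from h import *
import pickle
p=cam("wrist","w7.png"); pickle.dump(p,open("w7.pkl","wb"))
p=cam("side"); pickle.dump(p,open("s7.pkl","wb"));crop(p,"s7.png",180,140,310,250,6)
E
```

```text
clock: 11.53
tool_pos: [0.4504, 0.1565, 0.3067]
eef_rot: [0.012, 1.0, 0.01, 0.011]
contact_force: [0.7, -1.0, -0.8]
opening: 0.197
clock: 11.95
tool_pos: [0.4426, 0.057, 0.3112]
eef_rot: [0.023, 1.0, 0.008, 0.017]
contact_force: [0.6, 0.3, -0.9]
opening: 0.202
t 11.95 P [0.4426 0.057  0.3112] dist 23.5 w [0.97 1.91 0.33] F [ 0.6  0.3 -0.9] open 0.202 n 1
8,-7.7,20.8,1,1.9,0.3,
```

View pics/w7.png

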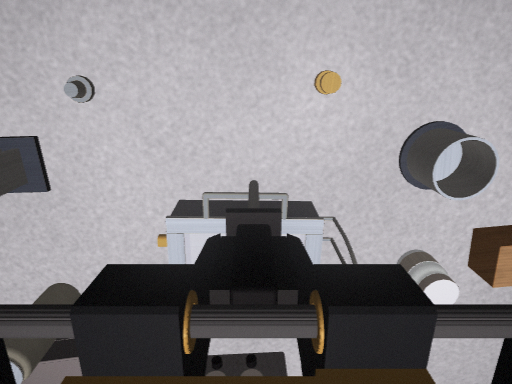

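View pics/s7.png

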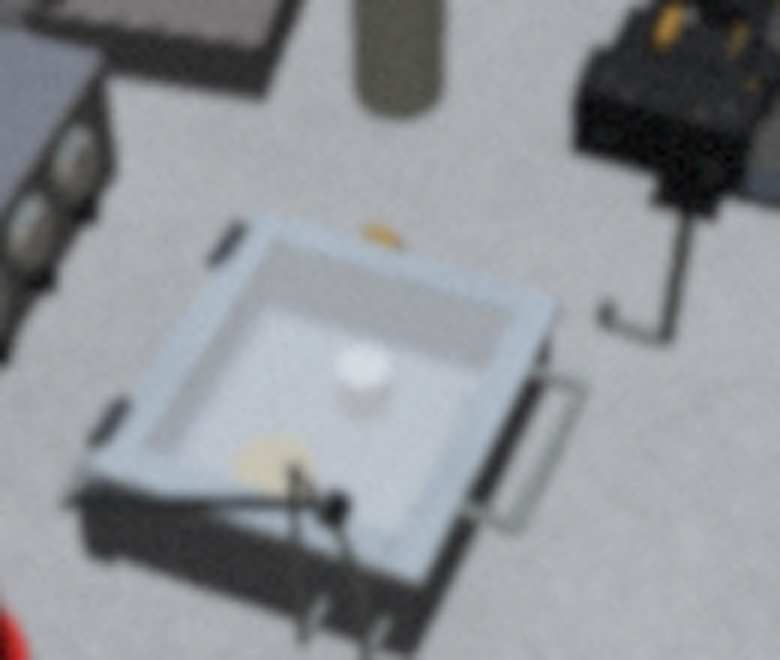

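Run:
```python
from h import *
import pickle
p=pickle.load(open("w7.pkl","rb")); crop(p,"w7c.png",190,170,360,280,4.5)
b=[atz(p,q,.074) for q in [(204.5,196),(245.5,196.5),(286.5,197)]];print(np.round(b,4),np.degrees(np.arctan2(b[0][0]-b[2][0],b[0][1]-b[2][1])))
s=get_state();P=np.array(s["tool_pos"]);print(P)
from scipy.spatial.transform import Rotation as R
X=P+R.from_quat(s["eef_rot"]).apply([.002,.002,-.016+.131]);print(X,proj(p,X))
```

```text
[[ 0.4971 -0.0024  0.074 ]
 [ 0.5005  0.049   0.074 ]
 [ 0.5039  0.1007  0.074 ]] -176.19892830550944
[0.4428523  0.0591345  0.31099859]
[0.44486948 0.06311405 0.19605037] [[258.03048488 184.52593922]]
```

View pics/w7c.png

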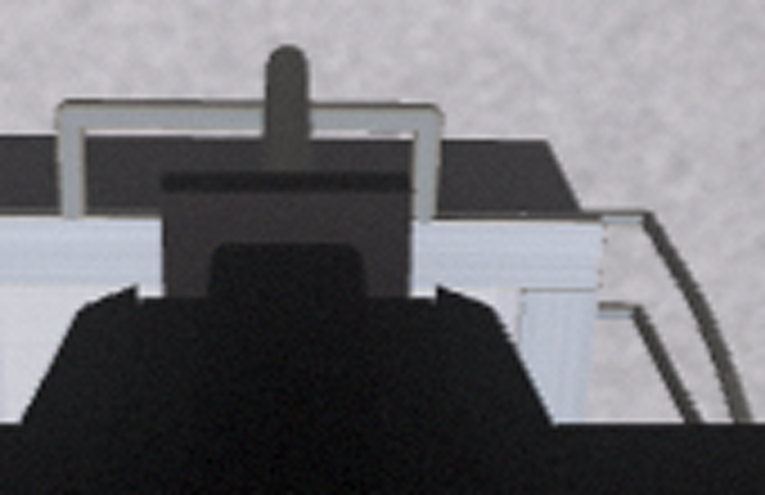

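```bash
python3 -m creep '[0,-3,15,0.5,0.9,0.2,0,-2,20,0.4,0.6,0,0,0,25,0,0,0]';python3 plan.py .443 0.053 .159 -3.4 25
```

```text
clock: 12.3
tool_pos: [0.4493, 0.062, 0.2549]
eef_rot: [0.02, 1.0, 0.004, 0.011]
contact_force: [0.2, -1.1, -0.8]
opening: 0.202
t 12.3 P [0.4493 0.062  0.2549] dist 96.6 w [0.53 1.26 1.13] F [ 0.2 -1.1 -0.8] open 0.202 n 4
2,-2.5,23.9,0.1,0.3,0.3, 1.9,-2.5,23.9,0.1,0.3,0.3, 1.7,-2.4,24,0.1,0.3,0.3, 1.6,-2.4,24,0.1,0.3,0.3,
```

```bash
python3 -m creep '[6,-5,10,0.3,0.6,0.5,3,-3,15,0.3,0.4,0.4]';python3 plan.py .443 0.053 .159 -3.4 25
```

```text
clock: 12.47
tool_pos: [0.4405, 0.0589, 0.228]
eef_rot: [0.025, 1.0, 0.001, 0.002]
contact_force: [0.0, -0.8, -0.7]
opening: 0.196
t 12.47 P [0.4405 0.0589 0.228 ] dist 69.3 w [0.06 0.2  0.57] F [ 0.  -0.8 -0.7] open 0.196 n 3
-0.9,-1.9,23,0,0.1,0.2, -0.9,-1.9,23,0,0.1,0.2, -0.9,-1.9,23,0,0.1,0.2,
```

```bash
python3 -m creep '[0,-2,20,0,0.2,0.3,0,-2,20,0,0.2,0.3,0,-2,18,0,0,0,0,0,2,0,0,0]';python3 plan.py .443 0.053 .159 -3.4 25;python3 plan.py .487 0.0505 .159 -3.4 15
```

```text
clock: 12.8
tool_pos: [0.4397, 0.0589, 0.1654]
eef_rot: [0.026, 1.0, 0.002, -0.003]
contact_force: [0.5, -0.2, -1.5]
opening: 0.2
t 12.8 P [0.4397 0.0589 0.1654] dist 9.3 w [ 0.19 -0.32  0.42] F [ 0.5 -0.2 -1.5] open 0.2 n 1
-3.7,-5.8,6.3,0.2,-0.3,0.4, 
t 12.8 P [0.4397 0.0589 0.1654] dist 48.5 w [ 0.19 -0.32  0.42] F [ 0.5 -0.2 -1.5] open 0.2 n 4
-11.9,-1.5,1.5,0,-0.1,0.1, -11.9,-1.5,1.5,0,-0.1,0.1, -11.9,-1.4,1.6,0,-0.1,0.1, -11.9,-1.4,1.6,0,-0.1,0.1,
```

```bash
python3 -m creep '[-2,-5,6,0.2,-0.2,0.3,0,0,0,0,0,0]';python3 plan.py .443 0.053 .159 -3.4 25;python3 - <<'E'
from h import *
p=cam("wrist"); crop(p,"w8.png",170,130,340,280,4.5)
s=get_state();P=np.array(s["tool_pos"])
b=cam("side");crop(b,"s8.png",180,140,310,250,6)
from scipy.spatial.transform import Rotation as R
X=P+R.from_quat(s["eef_rot"]).apply([[.002,-.001,-.016+.131],[-.028,-.001,-.016+.131]]);print(X,((proj(p,X)-[170,130])*4.5).round(),((proj(b,X)-[180,140])*6).round())
E
```

```text
clock: 12.97
tool_pos: [0.4417, 0.0557, 0.1593]
eef_rot: [0.027, 1.0, 0.0, -0.001]
contact_force: [0.5, -0.4, -1.5]
opening: 0.2
t 12.97 P [0.4417 0.0557 0.1593] dist 3.0 w [ 0.01 -0.13  0.29] F [ 0.5 -0.4 -1.5] open 0.2 n 1
-1.4,-2.6,0.3,0,-0.1,0.3, 
[[0.44003303 0.05577585 0.04490559]
 [0.46999001 0.05416993 0.04487728]] [[373. 249.]
 [373. 397.]] [[651. 524.]
 [597. 507.]]
```

View pics/w8.png

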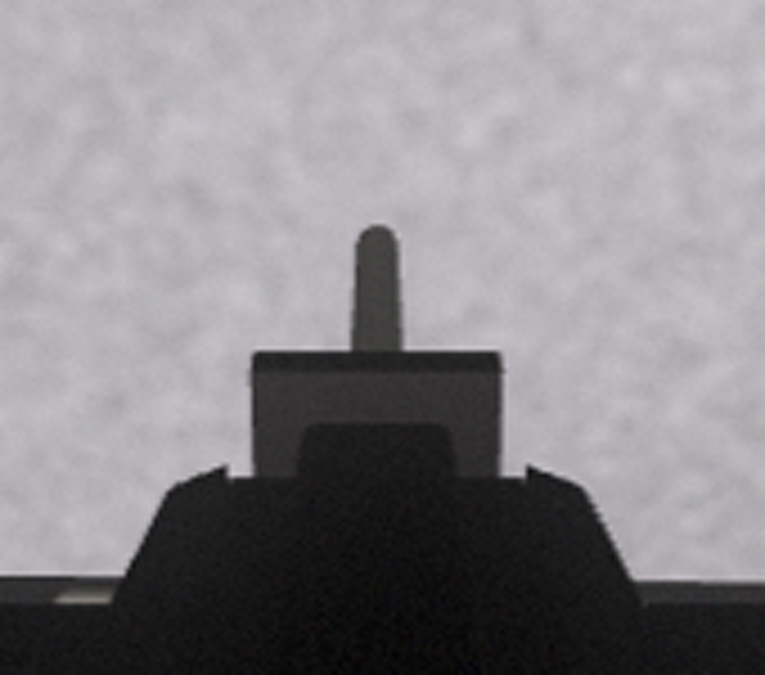

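View pics/s8.png

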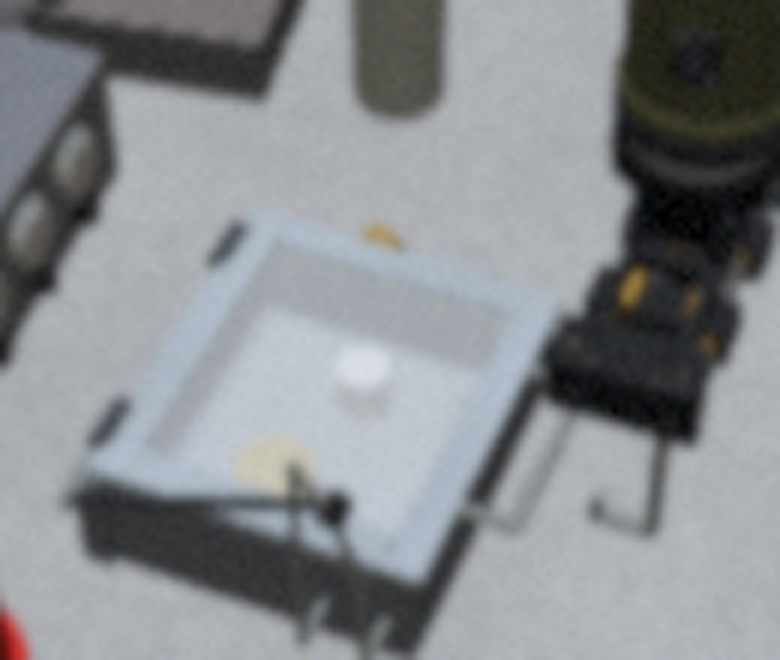

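```bash
python3 -m creep '[-11,-2,0,0,0,0.1,-11,-2,0,0,0,0.1,-10,-1,0,0,0,0.1,-6,0,0,0,0,0]';python3 plan.py .487 0.0505 .159 -3.4 15
```

```text
clock: 13.4
tool_pos: [0.4816, 0.0503, 0.1642]
eef_rot: [0.029, 1.0, 0.001, 0.002]
contact_force: [0.2, -0.3, -1.0]
opening: 0.202
t 13.4 P [0.4816 0.0503 0.1642] dist 7.6 w [0.16 0.23 0.12] F [ 0.2 -0.3 -1. ] open 0.202 n 1
-5.4,0.5,5.3,0.2,0.2,0.1,
```

```bash
python3 -m creep '[-4,0,4,0.1,0.2,0,-1,0,1,0,0,0,0,0,0,0,0,0]';python3 plan.py .487 0.0505 .159 -3.4 15;python3 - <<'E'
from h import *
b=cam("side");crop(b,"s9.png",180,140,310,250,6)
a=cam("top");crop(a,"t9.png",185,130,285,230,6)
E
```

```text
clock: 13.65
tool_pos: [0.4891, 0.0504, 0.1607]
eef_rot: [0.029, 1.0, 0.001, 0.002]
contact_force: [-0.1, 0.1, -1.5]
opening: 0.199
t 13.65 P [0.4891 0.0504 0.1607] dist 2.7 w [0.14 0.27 0.05] F [-0.1  0.1 -1.5] open 0.199 n 1
2.1,0,1.7,0.1,0.3,0,
```

View pics/s9.png

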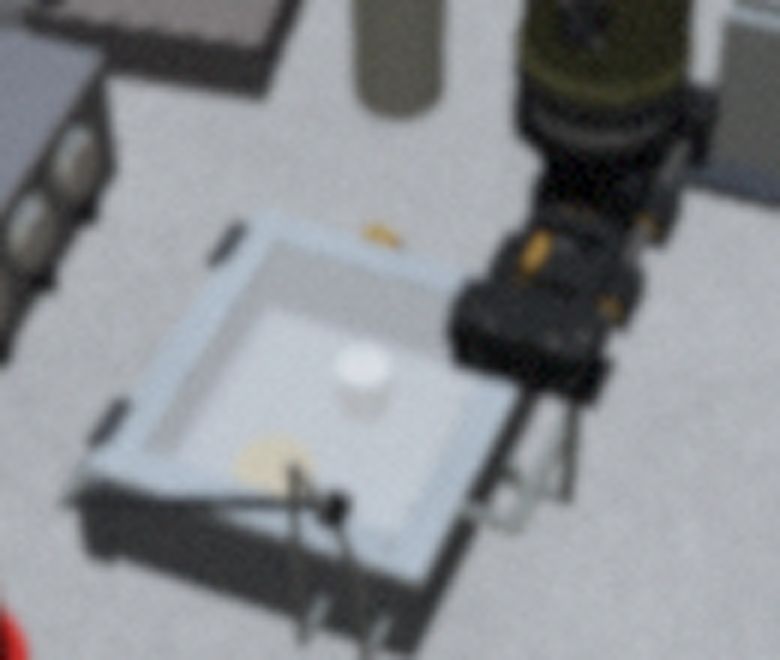

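View pics/t9.png

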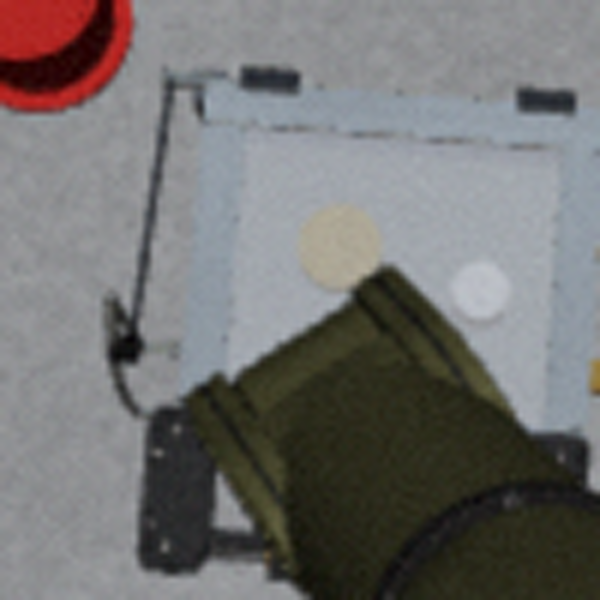

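```bash
python3 -m creep '[2,0,-6,0,0.2,0,0,0,-8,0,0,0,0,0,-6,0,0,0,0,0,-5,0,0,0]';python3 plan.py .489 0.0505 .20 -3.4 15
```

```text
clock: 14.08
tool_pos: [0.4838, 0.0505, 0.1869]
eef_rot: [0.028, 1.0, 0.0, -0.002]
contact_force: [1.0, -0.0, -2.8]
opening: 0.203
t 14.08 P [0.4838 0.0505 0.1869] dist 14.1 w [ 0.04 -0.24  0.17] F [ 1.  -0.  -2.8] open 0.203 n 1
-5.2,0.3,-13.1,0,-0.2,0.2,
```

```bash
python3 -m creep '[-2,0,-12,0,-0.2,0.1,-1,0,-12,0,0,0,-1,0,-12,0,0,0,-2,0,-10,0,0,0]';python3 plan.py .495 0.05 .245 -3.4 15
```

```text
clock: 14.42
tool_pos: [0.4884, 0.0501, 0.2356]
eef_rot: [0.029, 1.0, 0.0, -0.001]
contact_force: [1.1, -0.2, -4.8]
opening: 0.199
t 14.42 P [0.4884 0.0501 0.2356] dist 11.5 w [ 0.04 -0.15  0.13] F [ 1.1 -0.2 -4.8] open 0.199 n 1
-6.6,0.3,-9.4,0,-0.1,0.1,
```

```bash
python3 -m creep '[-4,0,-8,0,-0.1,0,-4,0,-8,0,0,0,-3,0,-6,0,0,0,0,0,-2,0,0,0,0,0,0,0,0,0]';python3 plan.py .504 0.049 .268 -3.4 15;python3 - <<'E'
from h import *
import pickle
a=cam("top");b=cam("side");w=cam("wrist","w10.png");pickle.dump((a,b,w),open("abw10.pkl","wb"))
crop(b,"s10.png",180,140,310,250,6);crop(a,"t10.png",185,130,285,230,6)
E
```

```text
clock: 14.83
tool_pos: [0.4974, 0.0494, 0.2635]
eef_rot: [0.028, 1.0, 0.0, -0.001]
contact_force: [-0.2, -0.4, -5.6]
opening: 0.202
t 14.83 P [0.4974 0.0494 0.2635] dist 8.0 w [ 0.05 -0.13  0.15] F [-0.2 -0.4 -5.6] open 0.202 n 1
-6.6,0,-4.6,0,-0.1,0.1,
```

View pics/s10.png

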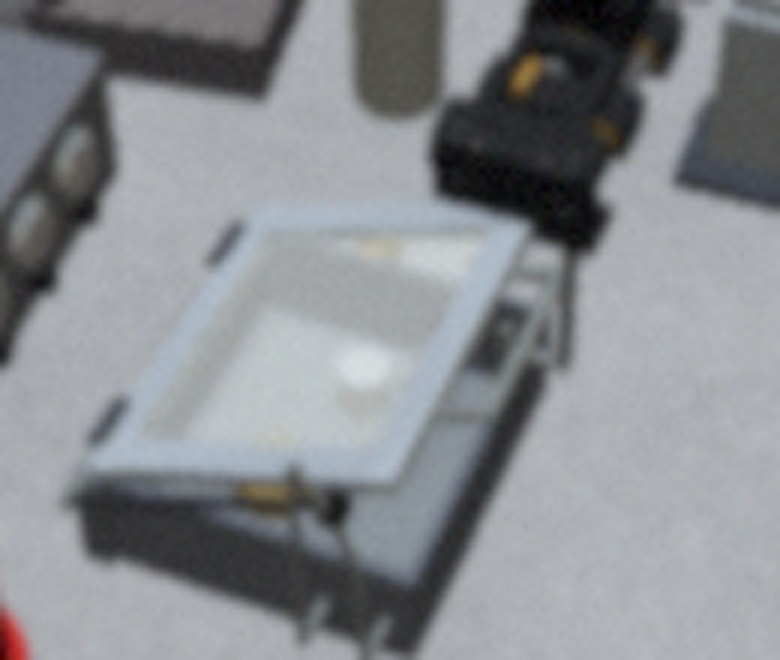

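View pics/t10.png

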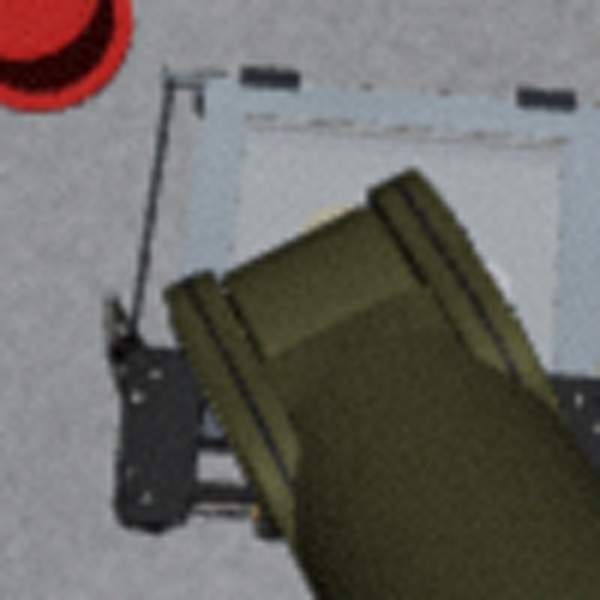

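View pics/w10.png

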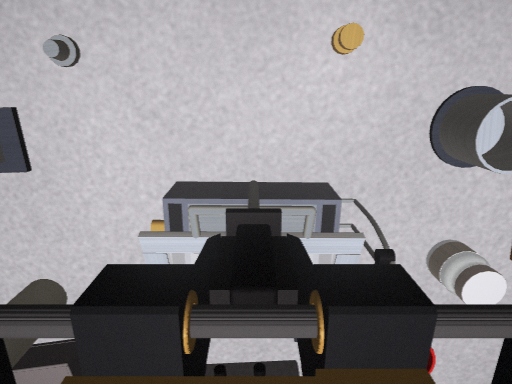

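Run:
```python
from h import *
import pickle
a,b,w=pickle.load(open("abw10.pkl","rb"))
crop(b,"z1.png",190,170,275,234,9)
crop(w,"z2.png",130,170,400,280,2.9)
w7=pickle.load(open("w7.pkl","rb"))
```

```text
(no output)
```

View pics/z1.png

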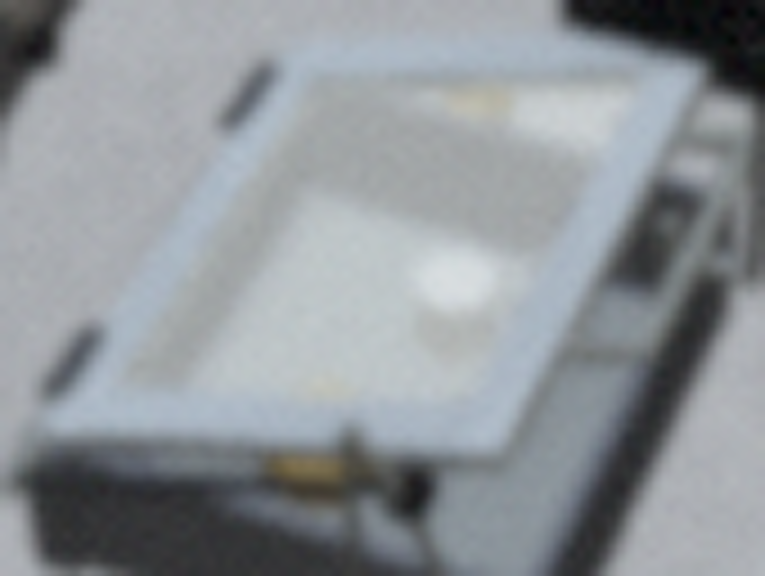

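View pics/z2.png

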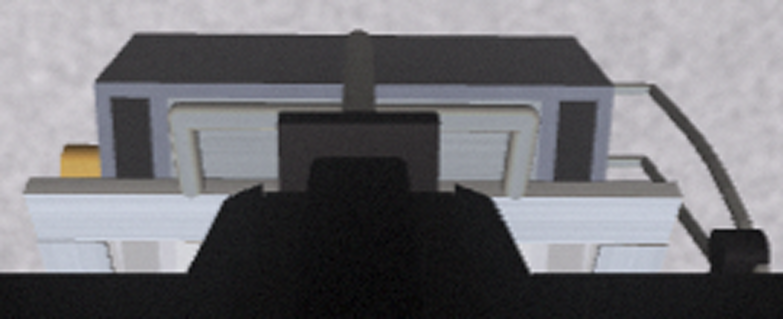

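```bash
cat > fit.py <<'E'
from h import *
import pickle,sys
from scipy.optimize import least_squares
from scipy.spatial.transform import Rotation as R
a,b,w=pickle.load(open("abw10.pkl","rb"))
T=lambda x,y:(185+x/6-.4,130+y/6-.4); S6=lambda x,y:(180+x/7-.4,165+y/7-.4)
Z=lambda x,y:(190+x/9-.45,170+y/9-.45); V=lambda x,y:(130+x/2.9-.33,170+y/2.9-.33)
# obs: cam, pixel, kind, local(dx from hinge (pos forward), y, up)
O=[]
for cam_,px,k,l in [
 (0,T(267,521),'s',(.219,.05,0)),(0,T(485,529),'s',(.219,-.05,0)),(0,T(177,443),'s',(.185,.1,.004)),(0,T(582,470),'s',(.185,-.1,.004)),(0,T(124,348),'m',(.165,.12,0)),
 (1,S6(685,275),'s',(.219,-.05,0)),(1,S6(600,442),'s',(.219,.05,0)),(1,S6(490,508),'s',(.185,.1,.004)),(1,S6(652,180),'s',(.185,-.1,.004)),(1,S6(390,418),'m',(.165,.12,0)),
 (1,Z(410,492),'m',(.165,.12,0)),(1,Z(510,453),'l',(.185,.1,.004)),(1,Z(708,66),'l',(.185,-.1,.004)),
 (2,V(25,195),'l',(.185,.1*-1,.004)),(2,V(681,198),'l',(.185,.1,.004)),(2,V(25,180),'l',(.185,-.1,-.004)),(2,V(680,183),'l',(.185,.1,-.004)),
 (2,V(95,83),'s',(.18,-.1,-.004)),(2,V(613,86),'s',(.18,.1,-.004)),(2,V(135,35),'s',(.18,-.1,-.074)),(2,V(575,38),'s',(.18,.1,-.074)),
 (2,V(738,250),'m',(.165,.12,0)),(2,V(168,105),'l',(.219,-.05,0)),(2,V(543,107),'l',(.219,.05,0))]: O.append((cam_,np.array(px),k,l))
K=[a,b,w]
def model(v):
    x,y,yaw,th,mk=v[:5]; r=[]
    for c,px,k,(d,ly,u) in O:
        q={'s':0,'m':mk,'l':th}[k]
        L=np.array([.09-(d*np.cos(q)+0)+u*np.sin(q),ly,.074+d*np.sin(q)+u*np.cos(q)])
        P=R.from_euler('z',yaw).apply(L)+[x,y,0]
        E=K[c]["extrinsics"]; bi=v[5+6*c:11+6*c]
        cc=R.from_rotvec(bi[:3]*.005).apply(E[:3,:3]@P+E[:3,3])+bi[3:]*.002
        uv=K[c]["intrinsics"]@cc; r.append(uv[:2]/uv[2]-px)
    return np.array(r)
f=lambda v:np.r_[model(v).ravel()/.6,v[5:]]
s=least_squares(f,np.r_[.625,.04,-.06,.38,.42,np.zeros(18)],loss='soft_l1')
C=np.linalg.inv(s.jac.T@s.jac)
print("x y yaw lid mark",s.x[:5].round(4),"sd",np.sqrt(np.diag(C))[:5].round(4),"diff",s.x[4]-s.x[3],"sd",np.sqrt(C[3,3]+C[4,4]-2*C[3,4]))
for o,e in zip(O,model(s.x)): print(o[0],o[2],o[3],e.round(1))
print(s.x[5:].round(1))
E
python3 fit.py
```

```text
x y yaw lid mark [ 0.6201  0.0415 -0.0595  0.3938  0.4368] sd [0.0029 0.0023 0.0052 0.0056 0.0067] diff 0.04299561688034992 sd 0.0053903547222706955
0 s (0.219, 0.05, 0) [ 0.9 -0.4]
0 s (0.219, -0.05, 0) [-1.8  0.6]
0 s (0.185, 0.1, 0.004) [-0.1 -0.1]
0 s (0.185, -0.1, 0.004) [-0.4  0. ]
0 m (0.165, 0.12, 0) [0.7 0.1]
1 s (0.219, -0.05, 0) [-0.3  0.8]
1 s (0.219, 0.05, 0) [1.  0.4]
1 s (0.185, 0.1, 0.004) [ 0.  -0.6]
1 s (0.185, -0.1, 0.004) [-0.3 -0.1]
1 m (0.165, 0.12, 0) [ 0. -0.]
1 m (0.165, 0.12, 0) [0.2 0.1]
1 l (0.185, 0.1, 0.004) [-1.6  0.2]
1 l (0.185, -0.1, 0.004) [ 0.7 -3.2]
2 l (0.185, -0.1, 0.004) [-0.2  0.8]
2 l (0.185, 0.1, 0.004) [1.1 0.6]
2 l (0.185, -0.1, -0.004) [ 2.2 -0.7]
2 l (0.185, 0.1, -0.004) [-1.  -0.9]
2 s (0.18, -0.1, -0.004) [-1.  0.]
2 s (0.18, 0.1, -0.004) [ 1.6 -0.3]
2 s (0.18, -0.1, -0.074) [-0.3 -0. ]
2 s (0.18, 0.1, -0.074) [ 0.5 -0.4]
2 m (0.165, 0.12, 0) [-0.8  0.3]
2 l (0.219, -0.05, 0) [3.6 0.2]
2 l (0.219, 0.05, 0) [-4.  0.]
[ 0.5  0.2 -0.4  0.  -0.1 -0.2 -0.2 -0.9 -0.  -0.2  0.   0.1 -2.1 -0.
  0.4 -0.  -0.2 -0.8]
```

```bash
python3 -m creep '[-2,0,-4,0,-0.1,0,-1,0,-3,0,0,0,0,0,0,0,0,0]';python3 plan.py .501 0.049 .272 -3.4 15; sed -i '/Z(708,66)/s/,(1,Z(708,66)[^)]*))//' fit.py; grep -n Z\( fit.py; sed -i "s/(.219,-.05,0)/(.219,-.053,0)/;s/(.219,.05,0)/(.219,.053,0)/" fit.py; python3 fit.py | head -1
```

```text
clock: 15.23
tool_pos: [0.4999, 0.0492, 0.2693]
eef_rot: [0.028, 1.0, 0.0, -0.002]
contact_force: [1.8, 0.9, -4.9]
opening: 0.196
t 15.23 P [0.4999 0.0492 0.2693] dist 2.9 w [ 0.03 -0.19  0.19] F [ 1.8  0.9 -4.9] open 0.196 n 1
-1.1,-0.2,-2.7,0,-0.2,0.2, 
13: (1,Z(410,492),'m',(.165,.12,0)),(1,Z(510,453),'l',(.185,.1,.004)),
x y yaw lid mark [ 0.6202  0.0418 -0.06    0.3938  0.4368] sd [0.0028 0.0022 0.005  0.0053 0.0065] diff 0.04300563839390098 sd 0.005145395977891507
```

```bash
python3 -m creep '[-1,0,-2.6,0,-0.1,0,0,0,0,0,0,0]';python3 plan.py .501 0.049 .272 -3.4 15;  python3 - <<'E'
from h import *
import pickle
a=cam("top");b=cam("side");w=cam("wrist");pickle.dump((a,b,w),open("abw11.pkl","wb"))
crop(b,"z3.png",190,170,275,234,9)
crop(w,"z4.png",130,170,400,280,2.9)
E
python3 plan.py .501 0.049 .272 -3.4 15
```

```text
clock: 15.4
tool_pos: [0.5009, 0.0491, 0.2719]
eef_rot: [0.028, 1.0, 0.0, -0.001]
contact_force: [0.9, 1.2, -5.1]
opening: 0.2
t 15.4 P [0.5009 0.0491 0.2719] dist 0.2 w [ 0.02 -0.11  0.19] F [ 0.9  1.2 -5.1] open 0.2 n 1
-0.1,-0.1,-0.1,0,-0.1,0.2, 
t 15.55 P [0.5007 0.0492 0.2716] dist 0.5 w [ 0.02 -0.13  0.2 ] F [ 0.8  0.8 -4. ] open 0.204 n 1
-0.3,-0.2,-0.4,0,-0.1,0.2,
```

View pics/z3.png

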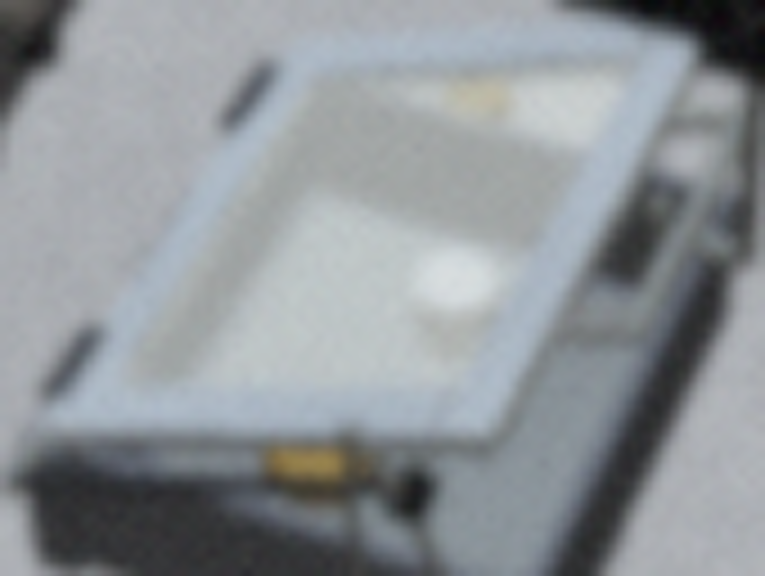

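View pics/z4.png

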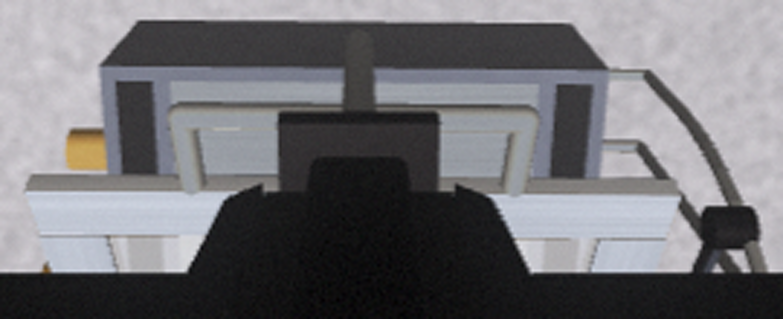

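```bash
sed "s/abw10/abw11/; s/Z(510,453)/Z(503,433)/; s/V(25,195)/V(27,192)/; s/V(681,198)/V(680,195)/; s/V(25,180)/V(27,176)/;s/V(680,183)/V(679,179)/; s/V(95,83)/V(101,67)/;s/V(613,86)/V(608,70)/;s/V(135,35)/V(138,21)/;s/V(575,38)/V(572,24)/;s/V(738,250)/V(731,226)/;s/V(168,105)/V(168,105)/;s/V(543,107)/V(541,106)/" fit.py > fit2.py; python3 fit2.py
python3 - <<'E'
import numpy as np
print(np.arcsin((.2716-.111+.004-.074)/.215))
E
```

```text
x y yaw lid mark [ 0.6212  0.0414 -0.0592  0.434   0.4346] sd [0.0027 0.0022 0.0049 0.0053 0.0069] diff 0.0006432307861693465 sd 0.0054142223938177655
0 s (0.219, 0.053, 0) [ 0.1 -0.5]
0 s (0.219, -0.053, 0) [-0.7  0.6]
0 s (0.185, 0.1, 0.004) [ 0.1 -0.1]
0 s (0.185, -0.1, 0.004) [-0.3  0. ]
0 m (0.165, 0.12, 0) [0.8 0.1]
1 s (0.219, -0.053, 0) [0.1 0. ]
1 s (0.219, 0.053, 0) [0.7 1. ]
1 s (0.185, 0.1, 0.004) [ 0.  -0.8]
1 s (0.185, -0.1, 0.004) [-0.2 -0.3]
1 m (0.165, 0.12, 0) [ 0.1 -0.1]
1 m (0.165, 0.12, 0) [ 0.3 -0. ]
1 l (0.185, 0.1, 0.004) [-1.8  0.4]
2 l (0.185, -0.1, 0.004) [-0.1  0.5]
2 l (0.185, 0.1, 0.004) [0.6 0.3]
2 l (0.185, -0.1, -0.004) [ 2.2 -0.8]
2 l (0.185, 0.1, -0.004) [-1.4 -1. ]
2 s (0.18, -0.1, -0.004) [-1.2 -0. ]
2 s (0.18, 0.1, -0.004) [ 1.5 -0.4]
2 s (0.18, -0.1, -0.074) [-0.   0.2]
2 s (0.18, 0.1, -0.074) [ 0.2 -0.3]
2 m (0.165, 0.12, 0) [-1.8  0.3]
2 l (0.219, -0.053, 0) [0.1 0.2]
2 l (0.219, 0.053, 0) [0.  0.3]
[ 0.3  0.3 -0.4  0.1 -0.1 -0.2 -0.2 -0.8  0.2 -0.2  0.   0.  -1.4  0.
  0.3 -0.  -0.1 -0.9]
0.43498340173267674
```

```bash
python3 -m creep '[0,0,0,0,0,0,0,0,0,0,0,0,0,0,0,0,0,0,0,0,0,0,0,0,0,0,0,0,0,0]';python3 -m creep '[0,0,0,0,0,0,0,0,0,0,0,0,0,0,0,0,0,0,0,0,0,0,0,0,0,0,0,0,0,0]'
python3 - <<'E'
from h import *
cam("side","s12.png");cam("top","t12.png")
E
```

```text
clock: 15.97
tool_pos: [0.5006, 0.0492, 0.2713]
eef_rot: [0.028, 1.0, 0.0, -0.001]
contact_force: [1.4, 0.5, -5.8]
opening: 0.2
clock: 16.38
tool_pos: [0.5006, 0.0491, 0.2713]
eef_rot: [0.028, 1.0, 0.0, -0.001]
contact_force: [1.0, 0.1, -4.8]
opening: 0.202
```

View pics/s12.png

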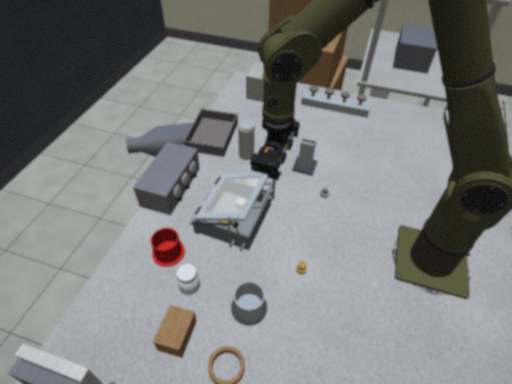

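The picture shows the lid held up by the hook near (265,180). The cup (250,303), red cup (167,247), jar (187,277), carton (176,329), brass coupling (301,267) and plug (325,192) are where they started. The pose is steady, so I'm handing the job in.

```bash
python3 -c "
from plant import *
print(finish_job())"
```

```text
the job is handed in; nothing more can be done
None
```

I handed the job in at about 16.5 s, with the lid held at the marker and the hook still gripped.

- **Dip:** I lifted the hook out of the rest and lowered its foot into the grey wide-footed cup. The top of the foot was about 38 mm below the rim, worked out from the arm's pose. A wrist picture showed the foot inside the cup.
- **Lift:** I caught the lid's bar in the hook from the front and raised the lid along its arc.
- **Angle:** A fit to the side, top and wrist pictures put the lid at 0.434 rad and the marker at 0.435 rad, each good to about 0.005–0.007. The hook's height gave 0.435 rad for the lid on its own.
- **Steadiness:** Over the last 0.8 s of holding, the tool moved less than 0.5 mm, with about 5 N downward on it. The gripper opening stayed at the handle's width.
- **Surroundings:** In the last side picture, the cup, the red look-alike, the coupling, the plug and the other bystanders in view stood where they started. The marker's knob had stayed put in the side view.

One pixel reading disagreed with the fit by about 3 px: the lid's far corner in the side picture, which was probably hidden by the gripper. I left it out, and the angles did not change.

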